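# Draw up the tie rod of a footstool frame

### The job

The beech footstool frame on the bench has opened up at its four corner joints. Take up the steel tie rod that runs between its two side rails: turn the hexagonal turnbuckle sleeve in the middle so that both rails draw in together, until all four joints are fully home against the cross rails, then let go. Leave the thread cones, hammer and shears where they lie.

Things in the scene. Friction and masses are not known exactly. Their poses are not given: they have to be found in the camera images.
- seat_frame: Beech footstool frame, 352 x 344 mm, held down on two 45 mm high pine bearers; does not move. Rails 22 mm thick, tops 115 mm above the bench, empty inside but for the tie rod. Origin: bench level under the middle. z up; y along the tie rod towards its yellow jaw; x away from the robot; turned by up to 26 degrees. Cross rails at x = +-165 mm; side rails' inner faces at y = +-150 mm when home.
- sleeve_mid (a point): Middle of the turnbuckle sleeve, on its axis, 80 mm above the bench: a grey steel hexagon bar 110 mm long, 30 mm across flats, 34.6 mm across corners, on a level axis (y, towards its yellow ring and the yellow jaw). The frame turns with the sleeve: a pair of flats faces its +x and -x (red line on the +x one), corners up and down z. Bare 16 mm rods run from its ends to the rails.
- sleeve (a joint): Turn of the sleeve in rad about y (right-hand rule): 0 = joints home, a dead stop; positive = slack, at the start 2.4 to 4.4. To tighten, drive it down to 0: with the yellow end on your left (as the robot has it) the top of the sleeve rolls towards you. It is stiff (about 0.2 N m), stays where it is left, can be let go and gripped afresh. Each turn draws each rail in 8 mm. Other end: 8 rad.
- left_rail (a joint): Gap in m (3 to 5.6 mm at the start) between the side rail at the yellow-jaw end and the two cross rail ends; pale dowels show in it. 0 = shoulders home. The rail slides along y, only as the sleeve turns: pushing it does nothing.
- right_rail (a joint): The same gap in m at the other side rail, with the plain steel jaw. Both gaps are always alike.
- blue_thread: Blue thread cone with a red cap, upright, 58 mm across, 102 mm tall, near the yellow-jaw side of the frame. Origin under its centre. Leave alone.
- green_thread: Green thread cone with a yellow cap, same size and side. Origin under its centre. Leave alone.
- hammer: Hammer with a wooden handle, 260 mm long, lying beside the other side rail. Origin under the middle of its length, on the bench. Leave alone.
- shears: Upholstery shears, 230 mm, black handles, lying flat beyond the thread cones. Origin near their pivot, on the bench. Leave alone.

How it is judged:
By the outcome, as a careful person would: the job done as asked, in the order asked, and still so for the second after the job is handed in, with the robot touching nothing.
It also fails if it takes over 61 s, if anything falls off the work surface, if the arm or the gripper's body presses on something with over 40 N, if the wrist force passes 120 N, or if a joint passes its speed limit or range.

### The arm

A 6-joint arm with a two-finger parallel gripper is mounted at the origin on the work surface. World frame = base frame: x ahead of the robot, y to its left, z up, the work surface at z = 0. Lengths are in m, angles in rad, forces in N, time in s.
With the tool pointing down it reaches from about 0.35 to 0.85 m from the base axis. Payload 8.1 kg.
Tool frame: the origin (TCP) lies between the finger pads, 19 mm behind the fingertips; this is the grasp point; z points along the fingers, y is the line along which they close (so a half turn about z gives the same grasp; the last joint's range is limited). The gripper opens to 93 mm and grips with 3 to 60 N. Pads are 15 mm wide; open, the fingers measure 128 mm over their backs; the gripper's body (75 mm by 188 mm) begins 65 mm behind the grasp point.
Start: joints at [1.127, 0.13, 1.488, -0, 1.523, -0.085], TCP at [0.211, 0.562, 0.237] pointing down, gripper open.
Joint ranges: [-2.96, 2.96], [-0.89, 2.26], [0.02, 2.5], [-1.34, 4.48], [0, 2.73], [-2.66, 2.66]. Speed limits (rad/s): [2.39, 2.39, 2.79, 3.14, 3.14, 3.14].

### API

Orientations are given as a rotation vector (axis times angle).
In Python, from plant import read_state, read_camera, camera_params, robot gives the robot as it stands.
- The arm moves only by the tool carry_out, never from a script. Its argument "targets" is a list of rows, each an object of numbers: "hand": the opening in per cent of the stroke, from 0 (shut) to 100 (fully open); "x", "y", "z": the shift along the tool's x, y, z in m; "ax", "ay", "az": the turn, a rotation vector about the tool's x, y, z in rad. In form: [{"hand": .., "x": .., "y": .., "z": .., "ax": .., "ay": .., "az": ..}, ...]. A call has 1 to 8 rows; each row is the pose to reach, as a shift and turn from the pose commanded when the call began, along the tool's axes at that moment; what a row does not reach only later rows make up. A row lasts 1/8 s, in which the tool goes at most 62.5 mm and 10.7 degrees, less where a joint would pass 70% of its speed; a pose out of reach is approached as far as the arm can. A call with a gripper value outside its range is refused whole. The fingers move at their own pace and stop on an object; "newtons" is the grip in N (left out, the last holds). Time passes only in rows, so rows that repeat a pose let the fingers close. It gives the time, the measured TCP pose, the force, the opening and the grip force at its end, in the units of the state.
- read_state(): the state, without advancing time (a new reading comes with each control period).
- read_camera(name): name is "scene" or "side" or "wrist"; returns (picture, depth): 480x640x3 uint8, blue, green, red; 480x640 float32, m along the optical axis (not along the pixel's ray), 0 where there is no reading.
- camera_params(name): a dict with "fx", "fy", "cx", "cy" (pixels), "position" and "rotation" of the camera in the world. Camera axes: x right, y up, looking along -z (the intrinsics and any distortion apply to the point x, -y, -z); pixel columns grow to the right and rows downward; lengths in m; the calibration is good to about 2 mm. A picture is of the moment at which its call begins: read the wrist's pose just before it. camera_params takes no time and is no camera call; for the wrist camera it gives the pose at the moment of the call.
- robot.close_job(): hands the job in; it is judged then, once.
The state is a dict: "t": time; "q": joint angles; "dq": joint speeds; "joint_torque": joint torques, N m; "tool_pos": TCP position; "orientation": TCP orientation; "force": force on the tool from outside, world axes, zero at the start; "wrist_torque": the same for the moment, N m; "opening": finger opening in m; "gripper_force": force on a finger pad.
Only numpy, scipy, OpenCV 4.12 (cv2) and the standard library are available. Lean on these libraries where they do the work, as an engineer would, in place of code of your own. Each camera call takes 0.05 s, during which the arm holds its last target. There are 200 camera calls.

## Working session

There is one attempt and no reset: what is moved stays moved. The work goes in short steps, Python scripts to look and compute and a tool call to move; the robot and the scene stay as the last step left them, time stands still between calls to the robot, and variables do not carry over. Pictures are saved under pics/ and viewed, at most 10 in all, crops included, and the job is handed in when it is done.

Besides the shell and the picture viewer there is one more tool, called as a command line: name --argument value ..., lists and objects as JSON in quotes. carry_out: Moves the arm, as the interface text tells. Its arguments: {"type":"object","properties":{"targets":{"type":"array","items":{"type":"object","properties":{"hand":{"type":"number"},"x":{"type":"number"},"y":{"type":"number"},"z":{"type":"number"},"ax":{"type":"number"},"ay":{"type":"number"},"az":{"type":"number"}}}},"newtons":{"type":"number"}},"required":["targets"]}

```bash
ls; mkdir -p pics; python3 - <<'E'
from plant import *
import cv2,numpy as np
ims=[]
for n in ["scene","side"]:
    p,d=read_camera(n); cv2.imwrite(f"pics/{n}0.png",p); np.savez(f"pics/{n}0.npz",p=p,d=d)
    print(n,camera_params(n))
print(read_state())
E
```

```text
pics
scene {'fx': 526.5128725726134, 'fy': 526.5128725726134, 'cx': 320.24969111143827, 'cy': 245.6709593791696, 'position': array([ 1.31703249, -0.22711757,  1.05703986]), 'rotation': array([0.61729318, 0.41414393, 1.12110207])}
side {'fx': 547.6870686453416, 'fy': 547.6870686453416, 'cx': 316.265783935142, 'cy': 234.2936186789471, 'position': array([-0.19548298, -0.76382821,  0.85561402]), 'rotation': array([ 0.91983053, -0.35349054, -0.63469647])}
{'t': 0.1, 'q': array([ 1.12660814e+00,  1.31061741e-01,  1.48913238e+00, -2.48802680e-06,
        1.52298468e+00, -8.53898911e-02]), 'dq': array([ 0.00016616, -0.00157541, -0.00338495, -0.00102246,  0.00033828,
        0.00010864]), 'joint_torque': array([ 7.51569296e-04, -5.61335671e+01, -4.93098700e+01,  7.70684495e-02,
        2.88915855e-02, -3.23190784e-05]), 'tool_pos': array([0.21046588, 0.56138541, 0.23652745]), 'orientation': array([-5.60506757e-01, -3.09076655e+00,  2.40538235e-03]), 'force': array([-0.36971283, -0.45536345, -0.18520033]), 'wrist_torque': array([-0.08143571,  0.00709963, -0.01226046]), 'gripper_force': 0.0, 'opening': 0.09310146120013632}
```

View pics/scene0.png

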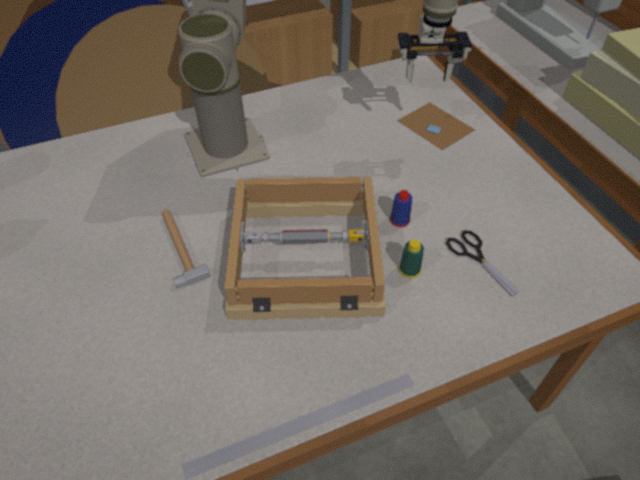

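View pics/side0.png

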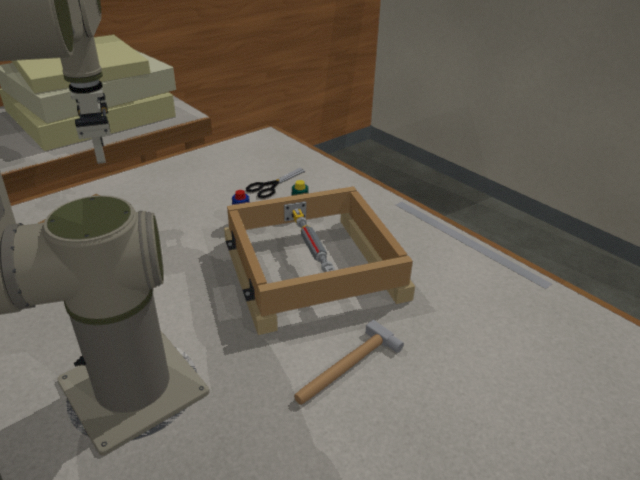

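The scene view shows the frame with the sleeve at about (281–329, 237) and the yellow jaw at (357, 236). The blue cone is at (401, 208), the green cone at (412, 258) and the hammer at (185, 250). In both views the red line is on the robot side of the sleeve.

```bash
cat > h.py <<'E'
import numpy as np,cv2
from scipy.spatial.transform import Rotation as R
def cloud(d,c):
    v,u=np.mgrid[:480,:640]
    P=np.stack([(u-c["cx"])/c["fx"]*d,-(v-c["cy"])/c["fy"]*d,-d],-1)
    return P@R.from_rotvec(c["rotation"]).as_matrix().T+c["position"]
E
python3 - <<'E'
from plant import *
from h import *
for n in ["scene","side"]:
    f=np.load(f"pics/{n}0.npz");p,d=f["p"],f["d"];c=camera_params(n);P=cloud(d,c)
    m=(abs(P[...,2]-.115)<.006)&(d>0)&(P[...,0]>.25)&(P[...,0]<.9)&(abs(P[...,1])<.4)
    m=m.astype(np.uint8)
    k,l,s,_=cv2.connectedComponentsWithStats(m)
    i=1+np.argmax(s[1:,4]); Q=P[l==i][:,:2].astype(np.float32)
    print(n,len(Q),"z",np.median(P[l==i][:,2]),cv2.minAreaRect(Q*1000))
    h=cv2.cvtColor(p,cv2.COLOR_BGR2HSV)
    y=(abs(h[...,0].astype(int)-26)<6)&(h[...,1]>170)&(h[...,2]>100)&(abs(P[...,2]-.08)<.03)&(d>0)
    print("yellow",y.sum(),np.median(P[y],0))
    c0=np.array(cv2.minAreaRect(Q)[0])
    r=((h[...,0]<8)|(h[...,0]>172))&(h[...,1]>90)&(np.hypot(P[...,0]-c0[0],P[...,1]-c0[1])<.08)&(P[...,2]>.06)
    q=P[r]; print("red",len(q),np.median(q,0) if len(q) else 0)
s=read_state(); Rm=R.from_rotvec(s["orientation"]).as_matrix();print(Rm.round(3))
w=camera_params("wrist"); print(w); print("cam in tool",Rm.T@(w["position"]-s["tool_pos"]),(Rm.T@R.from_rotvec(w["rotation"]).as_matrix()).round(3))
E
```

```text
scene 1296 z 0.11537162853254007 ((663.317626953125, 6.5445098876953125), (299.5502624511719, 26.66111946105957), 68.12401580810547)
yellow 187 [0.64387591 0.28143232 0.09259968]
red 0 0
side 3542 z 0.11439276118511932 ((509.3528137207031, 63.38981628417969), (362.7505187988281, 353.86077880859375), 68.86577606201172)
yellow 98 [0.6391099  0.27945893 0.09246614]
red 87 [0.50303714 0.06466433 0.09345095]
[[-0.936  0.351 -0.001]
 [ 0.351  0.936 -0.001]
 [ 0.    -0.002 -1.   ]]
{'fx': 404.9730984688929, 'fy': 404.9730984688929, 'cx': 316.6648796335665, 'cy': 234.62821712249323, 'position': array([0.1385778 , 0.58902104, 0.38444619]), 'rotation': array([-0.24547269, -0.16849619,  1.20360853])}
cam in tool [ 0.07703407  0.00039854 -0.14790932] [[-0.     0.961  0.276]
 [ 1.     0.    -0.   ]
 [-0.     0.276 -0.961]]
```

carry_out --targets '[{"hand": 100,"x": -0.045,"y": -0.036,"z": 0,"az": 0.158},{"hand": 100,"x": -0.091,"y": -0.072,"z": 0,"az": 0.316},{"hand": 100,"x": -0.136,"y": -0.108,"z": 0,"az": 0.474},{"hand": 100,"x": -0.182,"y": -0.144,"z": 0,"az": 0.632},{"hand": 100,"x": -0.227,"y": -0.181,"z": 0,"az": 0.79},{"hand": 100,"x": -0.272,"y": -0.217,"z": 0,"az": 0.948},{"hand": 100,"x": -0.318,"y": -0.253,"z": 0,"az": 1.106},{"hand": 100,"x": -0.363,"y": -0.289,"z": 0,"az": 1.264}]'

```text
schema error: expected keys hand, x, y, z, ax, ay, az
```

```bash
cat >> h.py <<'E'
def delta(s,pos,yaw,ax=0):
    "shift/turn in tool axes to reach pos, tool x along yaw, z down, tilted ax about tool x"
    M=R.from_rotvec(s["orientation"])
    c,n=np.cos(yaw),np.sin(yaw)
    T=R.from_matrix(np.array([[c,n,0],[n,-c,0],[0,0,-1]]))*R.from_rotvec([ax,0,0])
    return M.inv().apply(np.array(pos)-s["tool_pos"]).round(4),(M.inv()*T).as_rotvec().round(4)
E
python3 - <<'E'
from plant import *
from h import *
s=read_state();print(s["t"],s["tool_pos"],s["q"].round(2));print(delta(s,[.509,.0634,.237],np.radians(68.87)))
E
```

```text
0.1 [0.21046588 0.56138541 0.23652745] [ 1.13  0.13  1.49 -0.    1.52 -0.09]
(array([-0.4544, -0.3614,  0.    ]), array([-1.3000e-03,  1.1000e-03,  1.5808e+00]))
```

carry_out --targets '[{"hand": 100,"x": -0.045,"y": -0.036,"z": 0,"ax": 0,"ay": 0,"az": 0.158},{"hand": 100,"x": -0.091,"y": -0.072,"z": 0,"ax": 0,"ay": 0,"az": 0.316},{"hand": 100,"x": -0.136,"y": -0.108,"z": 0,"ax": 0,"ay": 0,"az": 0.474},{"hand": 100,"x": -0.182,"y": -0.144,"z": 0,"ax": 0,"ay": 0,"az": 0.632},{"hand": 100,"x": -0.227,"y": -0.181,"z": 0,"ax": 0,"ay": 0,"az": 0.79},{"hand": 100,"x": -0.272,"y": -0.217,"z": 0,"ax": 0,"ay": 0,"az": 0.948},{"hand": 100,"x": -0.318,"y": -0.253,"z": 0,"ax": 0,"ay": 0,"az": 1.106},{"hand": 100,"x": -0.363,"y": -0.289,"z": 0,"ax": 0,"ay": 0,"az": 1.264}]'

```text
t: 1.1
tool_pos: [0.4496, 0.1619, 0.2372]
orientation: [-2.284, -2.157, -0.0]
force: [0.5, 0.5, -0.3]
opening: 0.0931
gripper_force: 0.0
```

```bash
python3 - <<'E'
from plant import *
from h import *
s=read_state();print(s["t"],s["tool_pos"],s["q"].round(2));print(delta(s,[.509,.0634,.237],np.radians(68.87)))
E
```

```text
1.1 [0.44958203 0.16193718 0.2372354 ] [ 0.24 -0.21  1.82  0.    1.53  0.3 ]
(array([-0.095 ,  0.065 ,  0.0002]), array([-1.000e-04, -0.000e+00,  3.116e-01]))
```

carry_out --targets '[{"hand": 100,"x": -0.048,"y": 0.032,"z": 0,"ax": 0,"ay": 0,"az": 0.156},{"hand": 100,"x": -0.095,"y": 0.065,"z": 0,"ax": 0,"ay": 0,"az": 0.312},{"hand": 100,"x": -0.095,"y": 0.065,"z": 0,"ax": 0,"ay": 0,"az": 0.312}]'

```text
t: 1.48
tool_pos: [0.5101, 0.062, 0.2367]
orientation: [2.593, 1.774, -0.002]
force: [-0.4, -0.4, -0.4]
opening: 0.0932
gripper_force: 0.0
```

```bash
python3 - <<'E'
from plant import *
from h import *
s=read_state();print(s["t"],s["tool_pos"],s["q"].round(2))
w=camera_params("wrist");p,d=read_camera("wrist")
cv2.imwrite("pics/w1.png",p);np.savez("pics/w1.npz",p=p,d=d,**w)
P=cloud(d,w)
M=R.from_rotvec(s["orientation"]);Q=M.inv().apply((P-s["tool_pos"]).reshape(-1,3)).reshape(P.shape)
Z=P[...,2]
# frame top edges in tool coordinates; sleeve section
m=(abs(Z-.115)<.006)&(d>0)
for a in (0,1):
    print(a,np.percentile(Q[m][:,a],[0,2,50,98,100]).round(3))
for x0 in (-.04,-.02,0,.02,.04):
    k=(abs(Q[...,0]-x0)<.003)&(abs(Q[...,1])<.05)&(Z>.06)&(Z<.11)&(d>0)
    q=Q[k]; print(x0,len(q),"y",np.percentile(q[:,1],[1,50,99]).round(4),"zmax",np.percentile(Z[k],98).round(4))
    b=np.round(q[:,1]/.003)*.003
    print([(round(v,3),round(float(np.median(Z[k][b==v])),4)) for v in np.unique(b)])
h=cv2.cvtColor(p,cv2.COLOR_BGR2HSV)
r=((h[...,0]<8)|(h[...,0]>172))&(h[...,1]>90)&(abs(Q[...,1])<.05)&(abs(Q[...,0])<.08)&(Z>.05)&(Z<.12)
print("red",r.sum(),np.percentile(Q[r][:,0],[2,98]),np.median(Q[r][:,1]),np.median(Z[r]))
E
```

```text
1.475 [0.51005088 0.06202118 0.2367436 ] [ 0.02 -0.1   1.72 -0.    1.52  0.39]
0 [-0.174 -0.171  0.01   0.141  0.146]
1 [-0.179 -0.176 -0.001  0.172  0.174]
-0.04 278 y [-0.0163 -0.0018  0.0126] zmax 0.0981
[(np.float64(-0.018), 0.073), (np.float64(-0.015), 0.0912), (np.float64(-0.012), 0.0928), (np.float64(-0.009), 0.0945), (np.float64(-0.006), 0.0956), (np.float64(-0.003), 0.097), (np.float64(0.0), 0.0974), (np.float64(0.003), 0.0953), (np.float64(0.006), 0.0932), (np.float64(0.009), 0.0912), (np.float64(0.012), 0.0889)]
-0.02 297 y [-0.0168 -0.0022  0.0131] zmax 0.098
[(np.float64(-0.018), 0.0895), (np.float64(-0.015), 0.0914), (np.float64(-0.012), 0.0929), (np.float64(-0.009), 0.0941), (np.float64(-0.006), 0.0958), (np.float64(-0.003), 0.0968), (np.float64(0.0), 0.0971), (np.float64(0.003), 0.0949), (np.float64(0.006), 0.0934), (np.float64(0.009), 0.0913), (np.float64(0.012), 0.0891)]
0 314 y [-0.0165 -0.0014  0.0129] zmax 0.0981
[(np.float64(-0.018), 0.09), (np.float64(-0.015), 0.0912), (np.float64(-0.012), 0.0925), (np.float64(-0.009), 0.0942), (np.float64(-0.006), 0.0957), (np
[... 260 characters left out ...]
-0.012), 0.0928), (np.float64(-0.009), 0.0941), (np.float64(-0.006), 0.0955), (np.float64(-0.003), 0.0968), (np.float64(0.0), 0.0973), (np.float64(0.003), 0.0953), (np.float64(0.006), 0.0929), (np.float64(0.009), 0.0908), (np.float64(0.012), 0.0892)]
0.04 352 y [-0.0166 -0.0021  0.0132] zmax 0.0985
[(np.float64(-0.018), 0.0906), (np.float64(-0.015), 0.0914), (np.float64(-0.012), 0.0929), (np.float64(-0.009), 0.0943), (np.float64(-0.006), 0.0959), (np.float64(-0.003), 0.0968), (np.float64(0.0), 0.0973), (np.float64(0.003), 0.0952), (np.float64(0.006), 0.0929), (np.float64(0.009), 0.0912), (np.float64(0.012), 0.0892)]
red 1094 [-0.04852702  0.0571988 ] -0.008991049952592752 0.09431041331396828
```

View pics/w1.png

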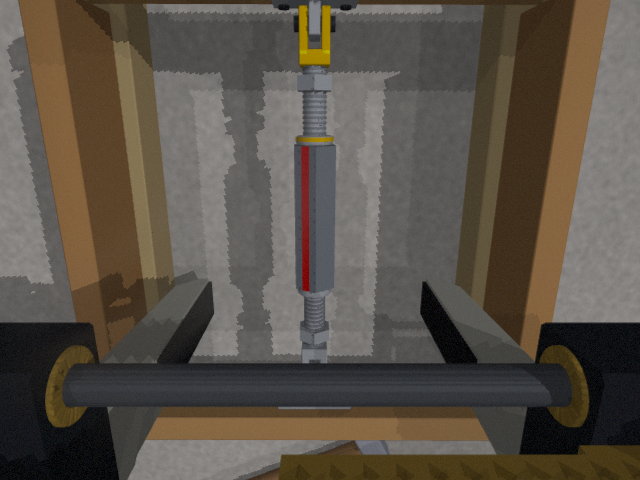

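The wrist view shows the sleeve at columns 295–335, rows 145–290, with the red line at column 305. The slopes of the flats (25° and 35°) put the sleeve at about 4.27 rad. The axis is about 2 mm off the TCP towards -y. So the strokes are a grip at +4.7° turned to -30°, three of 60°, and a last one of 30° to the stop.

carry_out --newtons 40 --targets '[{"hand": 100,"x": 0.002,"y": -0.002,"z": 0.04,"ax": 0.04,"ay": 0,"az": 0},{"hand": 100,"x": 0.004,"y": -0.002,"z": 0.08,"ax": 0.082,"ay": 0,"az": 0},{"hand": 100,"x": 0.004,"y": -0.002,"z": 0.12,"ax": 0.082,"ay": 0,"az": 0},{"hand": 100,"x": 0.004,"y": -0.002,"z": 0.156,"ax": 0.082,"ay": 0,"az": 0},{"hand": 100,"x": 0.004,"y": -0.002,"z": 0.156,"ax": 0.082,"ay": 0,"az": 0},{"hand": 30,"x": 0.004,"y": -0.002,"z": 0.156,"ax": 0.082,"ay": 0,"az": 0},{"hand": 0,"x": 0.004,"y": -0.002,"z": 0.156,"ax": 0.082,"ay": 0,"az": 0},{"hand": 0,"x": 0.004,"y": -0.002,"z": 0.156,"ax": 0.082,"ay": 0,"az": 0}]'

```text
t: 2.52
tool_pos: [0.5097, 0.0701, 0.083]
orientation: [-2.532, -1.745, 0.068]
force: [-0.2, 0.6, -0.7]
opening: 0.0675
gripper_force: 0.0
```

```bash
cat > st.py <<'E'
from plant import *
from h import *
s=read_state();M=R.from_rotvec(s["orientation"]).as_matrix();z=M[:,2]
yaw=np.radians(68.87);fx=np.array([np.sin(yaw),-np.cos(yaw),0]);fy=np.array([np.cos(yaw),np.sin(yaw),0])
c=np.array([.510,.062,0])
r=s["tool_pos"]-c
print("t %.2f"%s["t"],"frame x,y,z",(r@fx).round(4),(r@fy).round(4),r[2].round(4),"tilt deg",np.degrees(np.arctan2(-z@fx,-z[2])).round(2),"F",(np.array([fx,fy,[0,0,1]])@s["force"]).round(1),"T about y",(s["wrist_torque"]@fy).round(2),"open",s["opening"].round(4),"grip",round(s["gripper_force"],1),"q",s["q"].round(2))
E
python3 st.py
```

```text
Traceback (most recent call last):
  File "st.py", line 7, in <module>
    print("t %.2f"%s["t"],"frame x,y,z",(r@fx).round(4),(r@fy).round(4),r[2].round(4),"tilt deg",np.degrees(np.arctan2(-z@fx,-z[2])).round(2),"F",(np.array([fx,fy,[0,0,1]])@s["force"]).round(1),"T about y",(s["wrist_torque"]@fy).round(2),"open",s["opening"].round(4),"grip",round(s["gripper_force"],1),"q",s["q"].round(2))
                                                                                                                                                                                                                                                     ^^^^^^^^^^^^^^^^^^
AttributeError: 'float' object has no attribute 'round'
```

carry_out --targets '[{"hand": 0,"x": 0,"y": 0,"z": 0,"ax": 0,"ay": 0,"az": 0},{"hand": 0,"x": 0,"y": 0,"z": 0,"ax": 0,"ay": 0,"az": 0},{"hand": 0,"x": 0,"y": 0,"z": 0,"ax": 0,"ay": 0,"az": 0},{"hand": 0,"x": 0,"y": 0,"z": 0,"ax": 0,"ay": 0,"az": 0},{"hand": 0,"x": 0,"y": 0,"z": 0,"ax": 0,"ay": 0,"az": 0},{"hand": 0,"x": 0,"y": 0,"z": 0,"ax": 0,"ay": 0,"az": 0}]'

```text
t: 3.28
tool_pos: [0.5107, 0.0691, 0.0813]
orientation: [-2.534, -1.745, 0.067]
force: [11.6, -2.9, -10.5]
opening: 0.0295
gripper_force: 40.0
```

```bash
sed -i 's/s\["opening"\].round(4)/round(s["opening"],4)/' st.py; python3 st.py
```

```text
t 3.27 frame x,y,z -0.0019 0.0068 0.0813 tilt deg 4.42 F [ 11.8   1.4 -10.5] T about y -2.05 open 0.0295 grip 40.0 q [0.01 0.1  1.82 0.03 1.3  0.37]
```

carry_out --targets '[{"hand": 0,"x": 0,"y": 0.001,"z": 0.001,"ax": -0.12,"ay": 0,"az": 0},{"hand": 0,"x": 0,"y": 0.001,"z": 0.001,"ax": -0.24,"ay": 0,"az": 0},{"hand": 0,"x": 0,"y": 0.001,"z": 0.001,"ax": -0.36,"ay": 0,"az": 0},{"hand": 0,"x": 0,"y": 0.001,"z": 0.001,"ax": -0.48,"ay": 0,"az": 0},{"hand": 0,"x": 0,"y": 0.001,"z": 0.001,"ax": -0.606,"ay": 0,"az": 0},{"hand": 0,"x": 0,"y": 0.001,"z": 0.001,"ax": -0.606,"ay": 0,"az": 0}]'

```text
t: 4.03
tool_pos: [0.5101, 0.0693, 0.0809]
orientation: [2.201, 1.521, 0.412]
force: [22.6, -8.6, -15.4]
opening: 0.0296
gripper_force: 40.0
```

```bash
python3 st.py
```

```text
t 4.03 frame x,y,z -0.0025 0.0069 0.0809 tilt deg -30.37 F [ 24.2   0.2 -15.4] T about y -1.85 open 0.0296 grip 40.0 q [ 0.23 -0.33  2.31 -0.43  0.76  0.85]
```

carry_out --targets '[{"hand": 70,"x": 0,"y": 0,"z": 0,"ax": 0,"ay": 0,"az": 0},{"hand": 70,"x": 0,"y": 0,"z": 0,"ax": 0,"ay": 0,"az": 0},{"hand": 70,"x": 0,"y": 0,"z": 0,"ax": 0,"ay": 0,"az": 0},{"hand": 70,"x": 0,"y": 0,"z": 0,"ax": 0,"ay": 0,"az": 0},{"hand": 70,"x": 0,"y": 0,"z": 0,"ax": 0,"ay": 0,"az": 0}]'

```text
t: 4.65
tool_pos: [0.5094, 0.0696, 0.0803]
orientation: [2.208, 1.521, 0.408]
force: [-0.1, 0.3, 0.3]
opening: 0.0651
gripper_force: 0.0
```

```bash
python3 st.py
```

```text
t 4.65 frame x,y,z -0.0033 0.0069 0.0803 tilt deg -30.01 F [-0.2  0.2  0.3] T about y 0.29 open 0.0651 grip 0.0 q [ 0.23 -0.33  2.31 -0.42  0.76  0.84]
```

carry_out --targets '[{"hand": 70,"x": 0,"y": 0.001,"z": 0,"ax": 0.175,"ay": 0,"az": 0},{"hand": 70,"x": 0,"y": 0.001,"z": 0,"ax": 0.35,"ay": 0,"az": 0},{"hand": 70,"x": 0,"y": 0.001,"z": 0,"ax": 0.525,"ay": 0,"az": 0},{"hand": 70,"x": 0,"y": 0.001,"z": 0,"ax": 0.7,"ay": 0,"az": 0},{"hand": 70,"x": 0,"y": 0.001,"z": 0,"ax": 0.875,"ay": 0,"az": 0},{"hand": 70,"x": 0,"y": 0.001,"z": 0,"ax": 1.047,"ay": 0,"az": 0},{"hand": 70,"x": 0,"y": 0.001,"z": 0,"ax": 1.047,"ay": 0,"az": 0},{"hand": 70,"x": 0,"y": 0.001,"z": 0,"ax": 1.047,"ay": 0,"az": 0}]'

```text
t: 5.65
tool_pos: [0.5104, 0.0693, 0.0806]
orientation: [-2.21, -1.523, 0.406]
force: [0.4, 0.1, 0.2]
opening: 0.0649
gripper_force: 0.0
```

```bash
python3 st.py
```

```text
t 5.65 frame x,y,z -0.0023 0.007 0.0806 tilt deg 29.84 F [0.3 0.2 0.2] T about y -0.11 open 0.0649 grip 0.0 q [-0.07  0.5   1.42  0.15  1.72  0.28]
```

Reach is fine at both tilts. Next I'll close, then turn.

carry_out --targets '[{"hand": 0,"x": 0,"y": 0,"z": 0,"ax": 0,"ay": 0,"az": 0},{"hand": 0,"x": 0,"y": 0,"z": 0,"ax": 0,"ay": 0,"az": 0},{"hand": 0,"x": 0,"y": 0,"z": 0,"ax": 0,"ay": 0,"az": 0},{"hand": 0,"x": 0,"y": 0,"z": 0,"ax": 0,"ay": 0,"az": 0},{"hand": 0,"x": 0,"y": 0,"z": 0,"ax": 0,"ay": 0,"az": 0},{"hand": 0,"x": 0,"y": 0,"z": 0,"ax": 0,"ay": 0,"az": 0}]'

```text
t: 6.4
tool_pos: [0.5112, 0.0691, 0.0811]
orientation: [-2.21, -1.523, 0.405]
force: [4.1, -0.8, -1.1]
opening: 0.0298
gripper_force: 40.0
```

```bash
python3 st.py
```

```text
t 6.40 frame x,y,z -0.0014 0.0071 0.0811 tilt deg 29.83 F [ 4.1  0.7 -1.1] T about y -1.01 open 0.0298 grip 40.0 q [-0.07  0.5   1.42  0.15  1.72  0.28]
```

carry_out --targets '[{"hand": 0,"x": 0,"y": 0.001,"z": 0,"ax": -0.175,"ay": 0,"az": 0},{"hand": 0,"x": 0,"y": 0.001,"z": 0,"ax": -0.35,"ay": 0,"az": 0},{"hand": 0,"x": 0,"y": 0.001,"z": 0,"ax": -0.525,"ay": 0,"az": 0},{"hand": 0,"x": 0,"y": 0.001,"z": 0,"ax": -0.7,"ay": 0,"az": 0},{"hand": 0,"x": 0,"y": 0.001,"z": 0,"ax": -0.875,"ay": 0,"az": 0},{"hand": 0,"x": 0,"y": 0.001,"z": 0,"ax": -1.047,"ay": 0,"az": 0},{"hand": 0,"x": 0,"y": 0.001,"z": 0,"ax": -1.047,"ay": 0,"az": 0}]'

```text
t: 7.28
tool_pos: [0.5109, 0.0687, 0.0792]
orientation: [2.199, 1.523, 0.413]
force: [43.8, -11.6, -41.5]
opening: 0.03
gripper_force: 40.0
```

```bash
python3 st.py
```

```text
t 7.28 frame x,y,z -0.0016 0.0066 0.0792 tilt deg -30.38 F [ 45.    4.9 -41.5] T about y -2.71 open 0.03 grip 40.0 q [ 0.23 -0.33  2.31 -0.43  0.75  0.84]
```

carry_out --targets '[{"hand": 70,"x": 0,"y": 0,"z": 0,"ax": 0,"ay": 0,"az": 0},{"hand": 70,"x": 0,"y": 0,"z": 0,"ax": 0,"ay": 0,"az": 0},{"hand": 70,"x": 0,"y": 0,"z": 0,"ax": 0,"ay": 0,"az": 0},{"hand": 70,"x": 0,"y": 0,"z": 0,"ax": 0,"ay": 0,"az": 0},{"hand": 70,"x": 0,"y": 0,"z": 0,"ax": 0,"ay": 0,"az": 0}]'

```text
t: 7.9
tool_pos: [0.5111, 0.069, 0.0804]
orientation: [2.208, 1.521, 0.408]
force: [0.2, 0.2, 0.7]
opening: 0.0649
gripper_force: 0.0
```

```bash
python3 st.py
```

```text
t 7.90 frame x,y,z -0.0015 0.0069 0.0804 tilt deg -30.02 F [0.1 0.3 0.7] T about y 0.34 open 0.0649 grip 0.0 q [ 0.23 -0.33  2.31 -0.42  0.76  0.84]
```

carry_out --newtons 30 --targets '[{"hand": 70,"x": 0,"y": 0.0015,"z": -0.0015,"ax": 0.175,"ay": 0,"az": 0},{"hand": 70,"x": 0,"y": 0.0015,"z": -0.0015,"ax": 0.35,"ay": 0,"az": 0},{"hand": 70,"x": 0,"y": 0.0015,"z": -0.0015,"ax": 0.525,"ay": 0,"az": 0},{"hand": 70,"x": 0,"y": 0.0015,"z": -0.0015,"ax": 0.7,"ay": 0,"az": 0},{"hand": 70,"x": 0,"y": 0.0015,"z": -0.0015,"ax": 0.875,"ay": 0,"az": 0},{"hand": 70,"x": 0,"y": 0.0015,"z": -0.0015,"ax": 1.047,"ay": 0,"az": 0},{"hand": 70,"x": 0,"y": 0.0015,"z": -0.0015,"ax": 1.047,"ay": 0,"az": 0},{"hand": 50,"x": 0,"y": 0.0015,"z": -0.0015,"ax": 1.047,"ay": 0,"az": 0}]'

```text
t: 8.9
tool_pos: [0.5117, 0.0688, 0.0822]
orientation: [-2.21, -1.523, 0.406]
force: [-0.1, 0.5, 0.3]
opening: 0.0591
gripper_force: 0.0
```

```bash
python3 st.py
```

```text
t 8.90 frame x,y,z -0.0009 0.007 0.0822 tilt deg 29.84 F [-0.3  0.5  0.3] T about y -0.15 open 0.0591 grip 0.0 q [-0.07  0.5   1.42  0.15  1.72  0.28]
```

carry_out --targets '[{"hand": 0,"x": 0,"y": 0,"z": 0,"ax": 0,"ay": 0,"az": 0},{"hand": 0,"x": 0,"y": 0,"z": 0,"ax": 0,"ay": 0,"az": 0},{"hand": 0,"x": 0,"y": 0,"z": 0,"ax": 0,"ay": 0,"az": 0},{"hand": 0,"x": 0,"y": 0,"z": 0,"ax": 0,"ay": 0,"az": 0},{"hand": 0,"x": 0,"y": 0,"z": 0,"ax": 0,"ay": 0,"az": 0}]'

```text
t: 9.52
tool_pos: [0.5126, 0.0688, 0.0835]
orientation: [-2.21, -1.523, 0.404]
force: [4.7, -0.5, 5.8]
opening: 0.0296
gripper_force: 30.0
```

```bash
python3 st.py
```

```text
t 9.53 frame x,y,z -0.0 0.0073 0.0835 tilt deg 29.82 F [4.6 1.2 5.8] T about y -0.52 open 0.0296 grip 30.0 q [-0.07  0.5   1.42  0.15  1.72  0.28]
```

carry_out --targets '[{"hand": 0,"x": 0,"y": 0,"z": 0,"ax": -0.175,"ay": 0,"az": 0},{"hand": 0,"x": 0,"y": 0,"z": 0,"ax": -0.35,"ay": 0,"az": 0},{"hand": 0,"x": 0,"y": 0,"z": 0,"ax": -0.525,"ay": 0,"az": 0},{"hand": 0,"x": 0,"y": 0,"z": 0,"ax": -0.7,"ay": 0,"az": 0},{"hand": 0,"x": 0,"y": 0,"z": 0,"ax": -0.875,"ay": 0,"az": 0},{"hand": 0,"x": 0,"y": 0,"z": 0,"ax": -1.047,"ay": 0,"az": 0},{"hand": 0,"x": 0,"y": 0,"z": 0,"ax": -1.047,"ay": 0,"az": 0}]'

```text
t: 10.4
tool_pos: [0.5102, 0.0687, 0.0805]
orientation: [2.201, 1.524, 0.41]
force: [30.4, -7.5, -29.2]
opening: 0.0297
gripper_force: 30.0
```

```bash
python3 st.py
```

```text
t 10.40 frame x,y,z -0.0023 0.0063 0.0805 tilt deg -30.25 F [ 31.    3.9 -29.2] T about y -1.67 open 0.0297 grip 30.0 q [ 0.23 -0.33  2.31 -0.42  0.76  0.84]
```

carry_out --targets '[{"hand": 70,"x": 0,"y": 0,"z": 0,"ax": 0,"ay": 0,"az": 0},{"hand": 70,"x": 0,"y": 0,"z": 0,"ax": 0,"ay": 0,"az": 0},{"hand": 70,"x": 0,"y": 0,"z": 0,"ax": 0,"ay": 0,"az": 0},{"hand": 70,"x": 0,"y": 0,"z": 0,"ax": 0,"ay": 0,"az": 0},{"hand": 70,"x": 0,"y": 0,"z": 0,"ax": 0,"ay": 0,"az": 0}]'

```text
t: 11.02
tool_pos: [0.5116, 0.0688, 0.0824]
orientation: [2.208, 1.521, 0.408]
force: [-0.0, -0.2, -0.4]
opening: 0.0652
gripper_force: 0.0
```

```bash
python3 st.py
```

```text
t 11.03 frame x,y,z -0.0009 0.0069 0.0824 tilt deg -30.01 F [ 0.  -0.2 -0.4] T about y 0.29 open 0.0652 grip 0.0 q [ 0.23 -0.33  2.3  -0.42  0.76  0.84]
```

carry_out --targets '[{"hand": 70,"x": 0,"y": -0.0024,"z": 0.0016,"ax": 0.175,"ay": 0,"az": 0},{"hand": 70,"x": 0,"y": -0.0024,"z": 0.0016,"ax": 0.35,"ay": 0,"az": 0},{"hand": 70,"x": 0,"y": -0.0024,"z": 0.0016,"ax": 0.525,"ay": 0,"az": 0},{"hand": 70,"x": 0,"y": -0.0024,"z": 0.0016,"ax": 0.7,"ay": 0,"az": 0},{"hand": 70,"x": 0,"y": -0.0024,"z": 0.0016,"ax": 0.875,"ay": 0,"az": 0},{"hand": 70,"x": 0,"y": -0.0024,"z": 0.0016,"ax": 1.047,"ay": 0,"az": 0},{"hand": 70,"x": 0,"y": -0.0024,"z": 0.0016,"ax": 1.047,"ay": 0,"az": 0},{"hand": 50,"x": 0,"y": -0.0024,"z": 0.0016,"ax": 1.047,"ay": 0,"az": 0}]'

```text
t: 12.02
tool_pos: [0.5105, 0.0693, 0.0796]
orientation: [-2.21, -1.523, 0.406]
force: [-0.1, 0.4, 1.1]
opening: 0.0592
gripper_force: 0.0
```

carry_out --targets '[{"hand": 0,"x": 0,"y": 0,"z": 0,"ax": 0,"ay": 0,"az": 0},{"hand": 0,"x": 0,"y": 0,"z": 0,"ax": 0,"ay": 0,"az": 0},{"hand": 0,"x": 0,"y": 0,"z": 0,"ax": 0,"ay": 0,"az": 0},{"hand": 0,"x": 0,"y": 0,"z": 0,"ax": 0,"ay": 0,"az": 0},{"hand": 0,"x": 0,"y": 0,"z": 0,"ax": 0,"ay": 0,"az": 0}]'

```text
t: 12.65
tool_pos: [0.5113, 0.0693, 0.0809]
orientation: [-2.21, -1.523, 0.405]
force: [2.7, 0.8, 6.6]
opening: 0.0297
gripper_force: 30.0
```

```bash
python3 st.py
```

```text
t 12.65 frame x,y,z -0.0014 0.0073 0.0809 tilt deg 29.84 F [2.2 1.7 6.6] T about y -0.22 open 0.0297 grip 30.0 q [-0.07  0.5   1.42  0.15  1.72  0.28]
```

carry_out --targets '[{"hand": 0,"x": 0,"y": 0,"z": 0,"ax": -0.175,"ay": 0,"az": 0},{"hand": 0,"x": 0,"y": 0,"z": 0,"ax": -0.35,"ay": 0,"az": 0},{"hand": 0,"x": 0,"y": 0,"z": 0,"ax": -0.525,"ay": 0,"az": 0},{"hand": 0,"x": 0,"y": 0,"z": 0,"ax": -0.7,"ay": 0,"az": 0},{"hand": 0,"x": 0,"y": 0,"z": 0,"ax": -0.875,"ay": 0,"az": 0},{"hand": 0,"x": 0,"y": 0,"z": 0,"ax": -1.047,"ay": 0,"az": 0},{"hand": 0,"x": 0,"y": 0,"z": 0,"ax": -1.047,"ay": 0,"az": 0}]'

```text
t: 13.52
tool_pos: [0.5107, 0.0689, 0.0796]
orientation: [2.199, 1.522, 0.414]
force: [36.1, -12.5, -28.6]
opening: 0.03
gripper_force: 30.0
```

```bash
python3 st.py
```

```text
t 13.53 frame x,y,z -0.0018 0.0067 0.0796 tilt deg -30.45 F [ 38.2   1.3 -28.6] T about y -2.71 open 0.03 grip 30.0 q [ 0.23 -0.33  2.31 -0.43  0.75  0.85]
```

carry_out --targets '[{"hand": 70,"x": 0,"y": 0,"z": 0,"ax": 0,"ay": 0,"az": 0},{"hand": 70,"x": 0,"y": 0,"z": 0,"ax": 0,"ay": 0,"az": 0},{"hand": 70,"x": 0,"y": 0,"z": 0,"ax": 0,"ay": 0,"az": 0},{"hand": 70,"x": 0,"y": 0,"z": 0,"ax": 0,"ay": 0,"az": 0},{"hand": 70,"x": 0,"y": 0,"z": 0,"ax": 0,"ay": 0,"az": 0}]'

```text
t: 14.15
tool_pos: [0.5104, 0.0692, 0.0798]
orientation: [2.208, 1.521, 0.408]
force: [0.2, -0.3, -0.3]
opening: 0.0648
gripper_force: 0.0
```

```bash
python3 st.py
```

```text
t 14.15 frame x,y,z -0.0022 0.0069 0.0798 tilt deg -30.02 F [ 0.3 -0.2 -0.3] T about y 0.33 open 0.0648 grip 0.0 q [ 0.23 -0.33  2.31 -0.42  0.76  0.84]
```

carry_out --targets '[{"hand": 70,"x": 0,"y": 0,"z": 0,"ax": 0.175,"ay": 0,"az": 0},{"hand": 70,"x": 0,"y": 0,"z": 0,"ax": 0.35,"ay": 0,"az": 0},{"hand": 70,"x": 0,"y": 0,"z": 0,"ax": 0.525,"ay": 0,"az": 0},{"hand": 70,"x": 0,"y": 0,"z": 0,"ax": 0.7,"ay": 0,"az": 0},{"hand": 70,"x": 0,"y": 0,"z": 0,"ax": 0.875,"ay": 0,"az": 0},{"hand": 70,"x": 0,"y": 0,"z": 0,"ax": 1.047,"ay": 0,"az": 0},{"hand": 70,"x": 0,"y": 0,"z": 0,"ax": 1.047,"ay": 0,"az": 0},{"hand": 50,"x": 0,"y": 0,"z": 0,"ax": 1.047,"ay": 0,"az": 0}]'

```text
t: 15.15
tool_pos: [0.5105, 0.0693, 0.0796]
orientation: [-2.21, -1.523, 0.406]
force: [-0.4, -0.6, 0.5]
opening: 0.0589
gripper_force: 0.0
```

```bash
cat > look.py <<'E'
import sys
from plant import *
from h import *
s=read_state();w=camera_params("wrist");p,d=read_camera("wrist")
cv2.imwrite(sys.argv[1],p);P=cloud(d,w);yaw=np.radians(68.87)
F=np.array([[np.sin(yaw),-np.cos(yaw),0],[np.cos(yaw),np.sin(yaw),0],[0,0,1]])
Q=(P-[.510,.062,0])@F.T
k=(abs(Q[...,0]+.002)<.03)&(Q[...,1]>.02)&(Q[...,1]<.05)&(abs(Q[...,2]-.08)<.03)&(d>0)
q=Q[k]; b=np.round(q[:,0]/.003)*.003
print([(round(v*1000),round(float(np.median(q[b==v,2]))*1000,1)) for v in np.unique(b) if (b==v).sum()>8])
h=cv2.cvtColor(p,cv2.COLOR_BGR2HSV)
r=k&((h[...,0]<8)|(h[...,0]>172))&(h[...,1]>90)
print("red",r.sum(),np.median(Q[r],0).round(4) if r.any() else "")
E
python3 look.py pics/w2.png
```

```text
[(-12, 95.4), (-9, 95.6), (-6, 95.7), (-3, 95.7), (0, 95.8), (3, 95.9), (6, 95.5), (9, 91.6), (12, 86.6), (15, 82.6)]
red 0
```

View pics/w2.png

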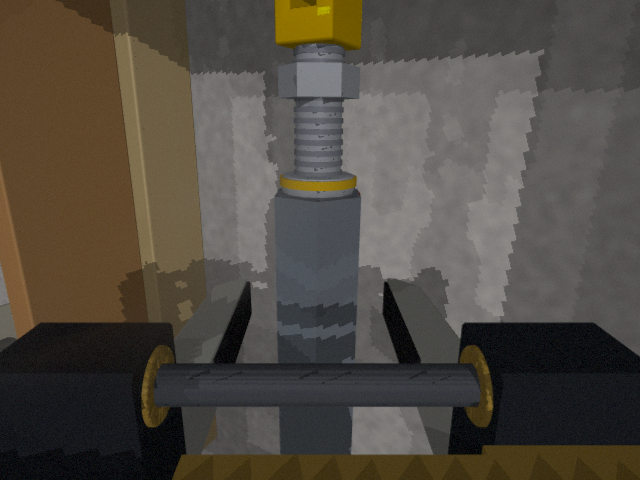

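The wrist view shows the sleeve at columns 277–360 with a level flat on top and no red visible, which fits about 30° left to go. Next is the final stroke, with steps near the stop.

carry_out --targets '[{"hand": 0,"x": 0,"y": 0,"z": 0,"ax": 0,"ay": 0,"az": 0},{"hand": 0,"x": 0,"y": 0,"z": 0,"ax": 0,"ay": 0,"az": 0},{"hand": 0,"x": 0,"y": 0,"z": 0,"ax": 0,"ay": 0,"az": 0},{"hand": 0,"x": 0,"y": 0,"z": 0,"ax": 0,"ay": 0,"az": 0},{"hand": 0,"x": 0,"y": 0,"z": 0,"ax": -0.15,"ay": 0,"az": 0},{"hand": 0,"x": 0,"y": 0,"z": 0,"ax": -0.3,"ay": 0,"az": 0},{"hand": 0,"x": 0,"y": 0,"z": 0,"ax": -0.43,"ay": 0,"az": 0},{"hand": 0,"x": 0,"y": 0,"z": 0,"ax": -0.43,"ay": 0,"az": 0}]'

```text
t: 16.2
tool_pos: [0.5104, 0.069, 0.0786]
orientation: [-2.527, -1.743, 0.076]
force: [13.5, -2.4, -21.3]
opening: 0.0294
gripper_force: 30.0
```

```bash
python3 st.py
```

```text
t 16.20 frame x,y,z -0.0021 0.0067 0.0786 tilt deg 4.97 F [ 13.4   2.7 -21.3] T about y -2.67 open 0.0294 grip 30.0 q [0.01 0.11 1.81 0.03 1.3  0.37]
```

carry_out --targets '[{"hand": 0,"x": 0,"y": 0,"z": 0,"ax": -0.05,"ay": 0,"az": 0},{"hand": 0,"x": 0,"y": 0,"z": 0,"ax": -0.05,"ay": 0,"az": 0}]'

```text
t: 16.45
tool_pos: [0.5105, 0.0689, 0.0785]
orientation: [-2.559, -1.764, 0.036]
force: [10.3, -1.2, -16.1]
opening: 0.0298
gripper_force: 30.0
```

```bash
python3 st.py
```

```text
t 16.45 frame x,y,z -0.0021 0.0066 0.0785 tilt deg 2.32 F [ 10.    2.6 -16.1] T about y -1.97 open 0.0298 grip 30.0 q [0.02 0.07 1.85 0.02 1.26 0.38]
```

carry_out --targets '[{"hand": 0,"x": 0,"y": 0,"z": 0,"ax": -0.04,"ay": 0,"az": 0},{"hand": 0,"x": 0,"y": 0,"z": 0,"ax": -0.04,"ay": 0,"az": 0}]'

```text
t: 16.7
tool_pos: [0.5105, 0.0689, 0.0785]
orientation: [-2.586, -1.782, 0.001]
force: [12.3, -1.5, -17.0]
opening: 0.03
gripper_force: 30.0
```

```bash
python3 st.py
```

```text
t 16.70 frame x,y,z -0.002 0.0066 0.0785 tilt deg 0.06 F [ 12.   3. -17.] T about y -1.6 open 0.03 grip 30.0 q [0.03 0.04 1.88 0.   1.22 0.4 ]
```

carry_out --targets '[{"hand": 0,"x": 0,"y": 0,"z": 0,"ax": -0.04,"ay": 0,"az": 0},{"hand": 0,"x": 0,"y": 0,"z": 0,"ax": -0.04,"ay": 0,"az": 0}]'

```text
t: 16.95
tool_pos: [0.5105, 0.0688, 0.0789]
orientation: [2.56, 1.764, 0.034]
force: [12.4, -2.6, -12.2]
opening: 0.0302
gripper_force: 30.0
```

```bash
python3 st.py
```

```text
t 16.95 frame x,y,z -0.002 0.0066 0.0789 tilt deg -2.22 F [ 12.5   2.  -12.2] T about y -0.95 open 0.0302 grip 30.0 q [ 0.05  0.01  1.92 -0.02  1.18  0.42]
```

carry_out --targets '[{"hand": 0,"x": 0,"y": 0,"z": 0,"ax": -0.04,"ay": 0,"az": 0},{"hand": 0,"x": 0,"y": 0,"z": 0,"ax": -0.04,"ay": 0,"az": 0}]'

```text
t: 17.2
tool_pos: [0.5105, 0.0688, 0.0791]
orientation: [2.533, 1.745, 0.068]
force: [10.6, -3.5, -9.7]
opening: 0.0302
gripper_force: 30.0
```

```bash
python3 st.py
```

```text
t 17.20 frame x,y,z -0.002 0.0065 0.0791 tilt deg -4.51 F [11.2  0.6 -9.7] T about y -0.74 open 0.0302 grip 30.0 q [ 0.06 -0.03  1.95 -0.04  1.14  0.43]
```

carry_out --targets '[{"hand": 0,"x": 0,"y": 0,"z": 0,"ax": -0.04,"ay": 0,"az": 0},{"hand": 0,"x": 0,"y": 0,"z": 0,"ax": -0.04,"ay": 0,"az": 0}]'

```text
t: 17.45
tool_pos: [0.5105, 0.0686, 0.0792]
orientation: [2.505, 1.726, 0.102]
force: [11.8, -4.9, -11.1]
opening: 0.0306
gripper_force: 30.0
```

```bash
python3 st.py; python3 look.py pics/w3.png
```

```text
t 17.45 frame x,y,z -0.0019 0.0063 0.0792 tilt deg -6.81 F [ 12.8  -0.4 -11.1] T about y -0.81 open 0.0306 grip 30.0 q [ 0.07 -0.06  1.99 -0.06  1.11  0.46]
[(-18, 89.1), (-15, 90.4), (-12, 92.1), (-9, 94.0), (-6, 95.7), (-3, 97.3), (0, 96.8), (3, 95.1), (6, 93.3), (9, 91.7), (12, 89.9)]
red 0
```

View pics/w3.png

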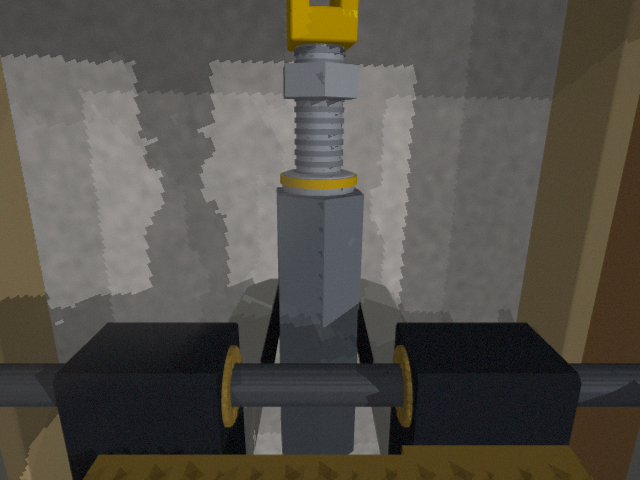

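The wrist view shows the sleeve at columns 277–362 with its corner up at column 322. Both upper flats slope 30°, so it has stopped at 0 while the tool went on to -6.8°. I'll release it and back away.

carry_out --targets '[{"hand": 90,"x": 0,"y": 0,"z": 0,"ax": 0,"ay": 0,"az": 0},{"hand": 90,"x": 0,"y": 0,"z": 0,"ax": 0,"ay": 0,"az": 0},{"hand": 90,"x": 0,"y": 0,"z": 0,"ax": 0,"ay": 0,"az": 0},{"hand": 90,"x": 0,"y": 0,"z": 0,"ax": 0,"ay": 0,"az": 0},{"hand": 90,"x": 0,"y": 0,"z": -0.04,"ax": 0,"ay": 0,"az": 0},{"hand": 90,"x": 0,"y": 0,"z": -0.08,"ax": 0,"ay": 0,"az": 0},{"hand": 90,"x": 0,"y": 0,"z": -0.13,"ax": 0.06,"ay": 0,"az": 0},{"hand": 90,"x": 0,"y": 0,"z": -0.18,"ax": 0.12,"ay": 0,"az": 0}]'

```text
t: 18.5
tool_pos: [0.4901, 0.077, 0.2603]
orientation: [-2.583, -1.781, 0.004]
force: [1.5, -0.5, 0.0]
opening: 0.0837
gripper_force: 0.0
```

carry_out --targets '[{"hand": 90,"x": 0,"y": 0,"z": -0.04,"ax": 0,"ay": 0,"az": 0},{"hand": 90,"x": 0,"y": 0,"z": -0.06,"ax": 0,"ay": 0,"az": 0},{"hand": 90,"x": 0,"y": 0,"z": -0.06,"ax": 0,"ay": 0,"az": 0}]'

```text
t: 18.88
tool_pos: [0.4915, 0.0767, 0.3195]
orientation: [-2.586, -1.782, -0.0]
force: [0.2, -0.1, -1.1]
opening: 0.084
gripper_force: 0.0
```

```bash
python3 st.py; python3 look.py pics/w4.png; python3 - <<'E'
from plant import *
import cv2,numpy as np
a=cv2.imread("pics/scene0.png")[160:340,210:410]
p,d=read_camera("scene");b=p[160:340,210:410]
cv2.imwrite("pics/cmp.png",np.hstack([cv2.resize(i,(400,360),interpolation=cv2.INTER_CUBIC) for i in (a,b)]))
E
```

```text
t 18.88 frame x,y,z -0.0226 0.0071 0.3195 tilt deg 0.05 F [ 0.2  0.  -1.1] T about y 0.09 open 0.084 grip 0.0 q [ 0.05 -0.17  1.64  0.    1.68  0.41]
[(-18, 88.1), (-15, 90.5), (-12, 92.3), (-9, 93.9), (-6, 95.8), (-3, 97.4), (0, 96.7), (3, 94.9), (6, 93.0), (9, 91.3), (12, 90.0)]
red 0
```

View pics/cmp.png

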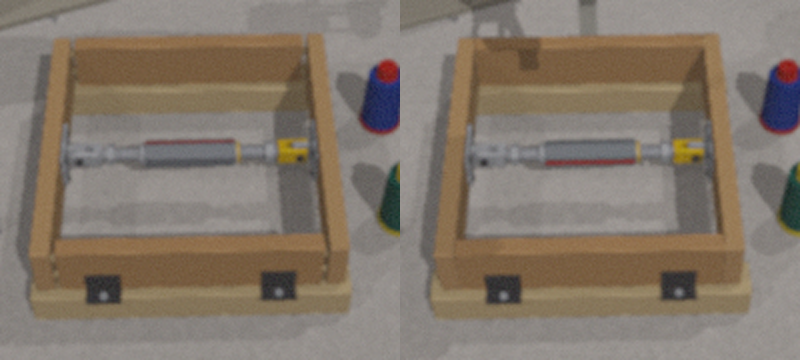

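View pics/w4.png

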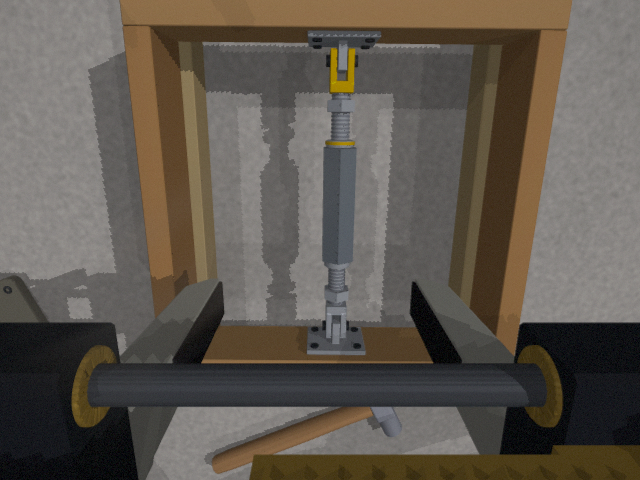

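The comparison (before left, after right) shows all four corner gaps closed and the red line now on the far (+x) side. In the wrist view the hand is clear of the sleeve, with its corner up at column 340, and the hammer is still lying beside the frame at (300, 435). Both cones stand where they were.

```bash
python3 -c "
from plant import robot
print(robot.close_job())"
```

```text
the job is handed in; nothing more can be done
None
```

The sleeve is turned to its dead stop and all four joints look fully closed in the after picture; I let go, moved the arm clear without touching the cones, hammer or shears, and handed the job in at about 19 s of the 61 s allowed.

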